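# Pack the glucose testing caddy

## Task

Pack the glucose testing caddy on the worktop: put the glucose meter flat, display up, in its long rectangular pocket, the test-strip pot upright in the small round pocket and the broad roll of tape flat in the large round pocket, each fully down on the pocket's floor. Leave the two medicine vials and the thin roll of tape standing or lying where they are.

Things in the scene. Friction and masses are not known exactly. Their poses are not given: they have to be found in the camera images.
- meter: hand-held glucose meter, white and grey, display and round key on its upper face; 97 (x) x 51 (y) x 20 mm (z, key included; the case itself is 18 mm high), lying on its back. Origin: centre of its underside; x along its length. Grasp across its 51 mm width. 55 g or so.
- strip_pot: test-strip pot, upright, dark body with a flat grey lid (lid stays shut); 32 x 28 mm across (lid tab towards +x), 49 mm tall. Origin: on its underside, about 2 mm from the axis of the pot, which lies at x = +2 mm; grasp along y, 28 mm wide. 20 g or so.
- tape_wide: the broad roll of white tape lying flat: outside 62 mm diameter (66 mm along x with the tape's loose end), 25 mm high, open core. Origin: on its underside, within 2 mm of its axis; z up. Grasp across the outside along y, 62 mm. 30 g or so.
- insert_long: white insert fixed in the caddy (near, middle or far place), 98 (x) x 128 (y) x 8 mm. Origin: centre of its underside, 3 mm above the worktop. Pocket centred on it, 5 mm deep, grey floor 3 mm above the origin; top face 8 mm above the origin. This one has a rectangular pocket, 67 mm along x and 113 mm along y, for the meter (its length along the insert's y, either way round).
- insert_large_round: white insert fixed in the caddy (near, middle or far place), 98 (x) x 128 (y) x 8 mm. Origin: centre of its underside, 3 mm above the worktop. Pocket centred on it, 5 mm deep, grey floor 3 mm above the origin; top face 8 mm above the origin. This one has the large round pocket, 82 mm diameter, for the broad roll of tape.
- insert_small_round: white insert fixed in the caddy (near, middle or far place), 98 (x) x 128 (y) x 8 mm. Origin: centre of its underside, 3 mm above the worktop. Pocket centred on it, 5 mm deep, grey floor 3 mm above the origin; top face 8 mm above the origin. This one has the small round pocket, 46 mm diameter, for the strip pot.
- caddy: low grey caddy, 308 (x) x 136 (y) x 12 mm high, walls 3 mm, fixed to the worktop, holding the three inserts in a row along its x, at x = -100, 0 and +100 mm, their axes parallel to its own; a flat wire handle juts out 22 mm at each end, 10 mm high. Origin: centre of its underside.
- tape_thin: the thin, smaller roll of beige tape lying flat: about 54 mm across, only 12 mm high; look-alike of the broad roll that does not belong in the caddy. Origin: on its underside, near its axis.
- vial_a: a small white capped glass medicine vial, 23 mm diameter, 51 mm tall, standing; look-alike of the strip pot that does not belong in the caddy. Origin: centre of its underside, z up.
- vial_b: another: a small white capped glass medicine vial, 23 mm diameter, 51 mm tall, standing; look-alike of the strip pot that does not belong in the caddy. Origin: centre of its underside, z up.

How it is judged (in metres and radians):
At the end, for the whole second after the job is handed in: Meter, strip pot and broad tape each on the floor of its own pocket (origin within 14, 13, 15 mm of the insert centre, under 6 mm above its underside, tilt under 0.12 rad), released, at rest; thin tape and both vials within 20 mm of their start, not tipped (horizontal distance between meter and insert_long below 0.014 m and z of meter in the frame of insert_long between 0 and 0.006 m and angle between each of meter, strip_pot, tape_wide's own z axis and vertical below 0.12 rad and linear speed of each of meter, strip_pot, tape_wide below 0.02 m/s and angular speed of each of meter, strip_pot, tape_wide below 0.3 rad/s and horizontal distance between strip_pot and insert_small_round below 0.013 m and z of strip_pot in the frame of insert_small_round between 0 and 0.006 m and horizontal distance between tape_wide and insert_large_round below 0.015 m and z of tape_wide in the frame of insert_large_round between 0 and 0.006 m and distance of each of tape_thin, vial_a, vial_b from where it was at the start of the episode below 0.02 m and angle between each of tape_thin, vial_a, vial_b's own z axis and vertical below 0.4 rad); the robot touches nothing.
It fails at once if tape_thin (a look-alike) is shifted by more than 20 mm or tipped over (distance of tape_thin from where it was at the start of the episode above 0.02 m or angle between tape_thin's own z axis and vertical above 0.4 rad).
It fails at once if vial_a (a look-alike) is shifted by more than 20 mm or tipped over (distance of vial_a from where it was at the start of the episode above 0.02 m or angle between vial_a's own z axis and vertical above 0.4 rad).
It fails at once if vial_b (a look-alike) is shifted by more than 20 mm or tipped over (distance of vial_b from where it was at the start of the episode above 0.02 m or angle between vial_b's own z axis and vertical above 0.4 rad).
It also fails if it takes over 80 s, if anything falls off the work surface, if the arm or the gripper's body presses on something with over 40 N, if the wrist force passes 120 N, or if a joint passes its speed limit or range.

## Robot

A 6-joint arm with a two-finger parallel gripper is mounted at the origin on a cart in front of the work surface, level with it; the furniture and walls round the work are solid. World frame = base frame: x ahead of the robot, y to its left, z up, the work surface at z = 0. Lengths are in m, angles in degrees, forces in N, time in s.
With the tool pointing down it reaches from about 0.35 to 0.85 m from the base axis. Payload 8.1 kg.
Tool frame: the origin (TCP) lies on the centre line of the jaws, within the pads' length; the fingertips stand 22 mm ahead of it and the grasp point (between the pads) lies 3 mm ahead of it (robot.finger_overhang is the distance from the TCP to the fingertips, in m); z points along the fingers, y is the line along which they close (so a half turn about z gives the same grasp; the last joint's range is limited). The gripper opens to 93 mm and grips with 3 to 60 N. Pads are 15 mm wide; open, the fingers measure 128 mm over their backs; the gripper's body (75 mm by 188 mm) begins 65 mm behind the grasp point.
Start: joints at [70.68, 7.471, 85.268, -0, 87.261, -4.893], TCP at [0.149, 0.581, 0.241] pointing down, gripper open.
Joint ranges: [-169.43, 169.43], [-51.17, 129.36], [1.28, 143.12], [-76.62, 256.62], [0, 156.53], [-152.29, 152.29]. Speed limits (degrees/s): [136.94, 136.94, 159.86, 180, 180, 180].

## Interface

Orientations are given as a 3x3 rotation matrix whose columns are the frame's x, y, z axes.
In Python, from bench import readout, imaging, sign_off, robot gives the robot as it stands. The module is installed in compiled form; this text tells all that it offers.
- The arm moves only by the shell command python3 -m crank 'ROWS'. ROWS is JSON, a list of rows, each a list of 7 numbers: the shift along the tool's x, y, z in cm, then the turn, a rotation vector about the tool's x, y, z in degrees, then the closure, from -1 (fully open) to 1 (shut). A call has exactly 5 rows; each row is the pose to reach, as a shift and turn from the pose commanded when the call began, along the tool's axes at that moment; what a row does not reach only later rows make up. A row lasts 1/8 s, in which the tool goes at most 62.5 mm and 10.7 degrees, less where a joint would pass 70% of its speed; a pose out of reach is approached as far as the arm can. A call with a gripper value outside its range is refused whole. The fingers move at their own pace and stop on an object; the grip force is fixed at half the most. Time passes only in rows, so rows that repeat a pose let the fingers close, or fill a call up. It gives the time, the measured TCP pose, the force, the opening and the grip force at its end, in the units of the state.
- readout.state(): the state, without advancing time (a new reading comes with each control period).
- imaging.grab_frame(name): name is "scene" or "top"; returns a dict with "pixels" (400x640x3 uint8, red, green, blue), "mtx" (3x3 intrinsics, pixels), "R" (3x3) and "t" (3): a world point X has camera coordinates R X + t. Camera axes: x right, y down, z forward; pixel columns grow to the right and rows downward; lengths in m; the calibration is good to about 2 mm. A picture is of the moment at which its call begins. There is no depth.
- sign_off(): hands the job in; it is judged then, once.
Trained networks look in the newest picture that a camera, given by its name, has taken for a name from the list of things; names that differ only in an ending like _2 or _b are one class to them, and where a whole thing is asked for, a point or a joint stands for the part that bears it (a point fixed in the world has none). Each returns a list of dicts, best first, with "p" (0 to 1); they miss things now and then, are a little off and sometimes report something else, mostly with a low value. They report only what shows in the picture. A call takes as long as a camera call.
- imaging.silhouettes(target, camera): "pixels" (400x640 bool, what is visible of it) and "location" ([column, row] in pixels, amid what is visible of it).
The state is a dict: "time": time; "q": joint angles; "joint_velocities": joint speeds; "tau": joint torques, N m; "eef_pos": TCP position; "tool_rot": TCP orientation; "force": force on the tool from outside, world axes, zero at the start; "moment": the same for the moment, N m; "width": opening from 0.0 (shut) to 1.0 (fully open); "gripper_force": force on a finger pad.
Only numpy, scipy, OpenCV 4.12 (cv2) and the standard library are available. Lean on these libraries where they do the work, as an engineer would, in place of code of your own. Each camera call takes 0.05 s, during which the arm holds its last target. There are 200 camera calls.

## Working session

There is one attempt and no reset: what is moved stays moved. The work goes in short steps, Python scripts to look and compute and a shell command to move; the robot and the scene stay as the last step left them, time stands still between calls to the robot, and variables do not carry over. Pictures are saved under pics/ and viewed, at most 14 in all, crops included, and the job is handed in when it is done.

```bash
mkdir -p pics; python3 - <<'E'
from bench import readout, imaging, robot
import cv2
s=readout.state(); print(s['time'],s['eef_pos'],s['tool_rot'],s['width'],s['force'])
for n in ['scene','top']:
    f=imaging.grab_frame(n); cv2.imwrite(f'pics/{n}0.png',f['pixels'][:,:,::-1]); print(n,f['mtx'],f['R'],f['t'])
E
```

```text
0.0 [0.14928201 0.58058455 0.23959073] [[-9.68478647e-01  2.49095843e-01 -6.09114769e-04]
 [ 2.49096540e-01  9.68477084e-01 -1.74706477e-03]
 [ 1.54727124e-04 -1.84372330e-03 -9.99998288e-01]] 0.9982484558114941 [ 0.195751   -0.39495471  0.02148909]
scene [[449.92137755   0.         319.30749785]
 [  0.         449.92137755 195.84740003]
 [  0.           0.           1.        ]] [[ 0.69804616 -0.71599158 -0.00936078]
 [-0.55019593 -0.52794771 -0.64695877]
 [ 0.45827503  0.45675734 -0.76246752]] [-0.22948004  0.43803205  0.55679781]
top [[512.65034309   0.         320.74291941]
 [  0.         512.65034309 197.48622647]
 [  0.           0.           1.        ]] [[ 0.12226293 -0.99249676  0.00139592]
 [-0.97050311 -0.11984781 -0.20918942]
 [ 0.20778712  0.02422136 -0.97787414]] [0.15049484 0.5731329  0.85740483]
```

View pics/scene0.png

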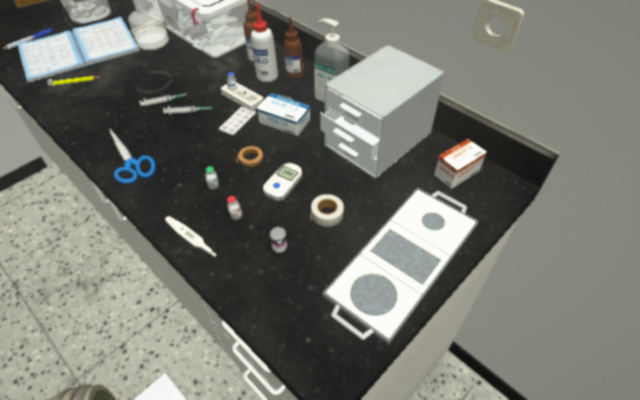

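View pics/top0.png

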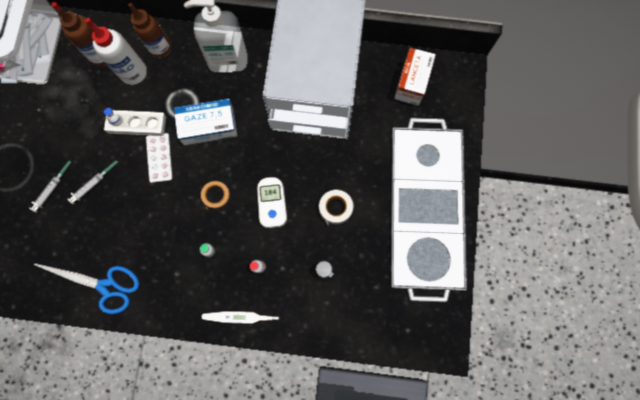

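```bash
cat > h.py <<'E'
from bench import readout, imaging, robot
import cv2, numpy as np
def w(f,uv,z):
    d=np.linalg.inv(f['mtx'])@np.array([uv[0],uv[1],1.]); d=f['R'].T@d; c=-f['R'].T@f['t']
    return (c+d*(z-c[2])/d[2])
def px(f,X):
    p=f['mtx']@(f['R']@np.array(X,float)+f['t']); return p[:2]/p[2]
E
python3 - <<'E'
from h import *
F={n:imaging.grab_frame(n) for n in ['scene','top']}
for t,z in [('meter',.012),('strip_pot',.025),('tape_wide',.0125),('insert_long',.01),('insert_large_round',.01),('insert_small_round',.01),('caddy',.006),('tape_thin',.006),('vial_a',.025)]:
  for c in F:
    for r in imaging.silhouettes(t,c)[:3]:
      m=r['pixels']; ys,xs=np.nonzero(m)
      print(t,c,round(r['p'],2),np.round(r['location']),'box',xs.min(),xs.max(),ys.min(),ys.max(),m.sum(),w(F[c],(xs.mean(),ys.mean()),z)[:2].round(3))
E
```

```text
meter scene 0.96 [285. 182.] box 264 301 163 200 929 [0.538 0.31 ]
meter top 0.59 [272. 204.] box 257 287 177 228 1293 [0.539 0.312]
strip_pot scene 0.94 [278. 241.] box 271 286 227 252 339 [0.428 0.201]
strip_pot top 0.55 [323. 270.] box 316 331 261 277 219 [0.427 0.199]
tape_wide scene 0.96 [328. 214.] box 311 343 194 225 765 [0.548 0.192]
tape_wide top 0.92 [336. 197.] box 319 352 191 223 642 [0.546 0.191]
insert_long scene 0.75 [406. 257.] box 362 448 221 293 3227 [0.57  0.016]
insert_long top 0.6 [429. 207.] box 394 462 180 233 3476 [0.569 0.018]
insert_large_round scene 0.89 [374. 293.] box 328 420 255 337 4045 [0.47  0.006]
insert_large_round scene 0.21 [405. 258.] box 362 449 222 293 3333 [0.57  0.015]
insert_large_round top 0.57 [427. 260.] box 393 463 232 287 3737 [0.47  0.011]
insert_small_round scene 0.76 [435. 222.] box 393 474 191 255 2779 [0.67  0.024]
insert_small_round top 0.8 [429. 156.] box 394 461 130 181 3318 [0.668 0.027]
caddy scene 0.9 [351. 316.] box 325 476 192 342 598 [0.465 0.005]
caddy top 0.62 [394. 223.] box 390 465 118 301 1422 [0.555 0.021]
tape_thin scene 0.57 [249. 160.] box 237 262 146 165 363 [0.544 0.423]
tape_thin top 0.65 [211. 187.] box 201 228 181 207 322 [0.545 0.423]
tape_thin top 0.22 [429. 209.] box 394 462 180 233 3476 [0.57  0.019]
vial_a scene 0.55 [235. 209.] box 227 242 196 218 267 [0.419 0.319]
vial_a scene 0.48 [212. 178.] box 206 218 166 188 227 [0.436 0.415]
vial_a top 0.72 [258. 266.] box 251 265 260 272 167 [0.418 0.318]
vial_a top 0.72 [206. 250.] box 200 213 243 257 148 [0.435 0.415]
```

The scene shows the caddy at right: small pocket far (433,222), long in the middle (406,257), large near (374,293). The meter is at (285,182), the pot at (278,241), the wide tape at (328,214), the thin tape at (250,156), and the vials at (212,178) and (235,209). I'll refine the measurements next.

```bash
python3 - <<'E'
from h import *
f=imaging.grab_frame('top'); im=f['pixels']
def rect(mask,z):
    ys,xs=np.nonzero(mask); P=np.array([w(f,p,z)[:2] for p in zip(xs,ys)],np.float32)
    r=cv2.minAreaRect(P*1000); return np.round(r[0],1),np.round(r[1],1),round(r[2],1)
for t,z in [('meter',.016),('strip_pot',.049),('tape_wide',.025)]:
    print(t,rect(imaging.silhouettes(t,'top')[0]['pixels'],z))
g=im.astype(int).mean(2); c=((g>90)&(g<190)).astype(np.uint8)
c[:, :398]=0; c[:,460:]=0; c[:132]=0; c[285:]=0
n,l,s,cen=cv2.connectedComponentsWithStats(c)
for i in range(1,n):
    if s[i,4]>200: print('floor',s[i],rect(l==i,.006), (1000*w(f,cen[i],.006)[:2]).round(1))
for n_,p in [('cadTL',(392,129)),('cadTR',(462,129)),('cadBL',(392,289)),('cadBR',(465,288))]: print(n_,w(f,p,.012).round(3))
for n_,p in [('drawerBR',(348,137)),('drawerBL',(268,130)),('box',(397,100)),('box2',(421,104)),('gaze',(235,140))]: print(n_,w(f,p,.0).round(3))
cv2.imwrite('pics/crop0.png',cv2.resize(im[165:285,190:360,::-1],None,fx=4.5,fy=4.5,interpolation=cv2.INTER_CUBIC))
E
```

```text
meter (array([541.3, 312.1]), array([98.7, 50.3]), 12.8)
strip_pot (array([425.8, 198.4]), array([28. , 28.1]), 7.1)
tape_wide (array([544.7, 190.2]), array([62.4, 59.4]), 7.0)
floor [417 144  23  22 393] (array([671.9,  25.4]), array([42.3, 42.8]), 7.0) [671.3  25.9]
floor [ 399  188   60   36 2009] (array([571.2,  16.7]), array([ 65.8, 111.1]), 5.2) [570.8  17.2]
floor [ 407  237   44   44 1478] (array([471.3,   8.6]), array([79. , 79.8]), 18.3) [471.    8.8]
cadTL [0.713 0.1   0.012]
cadTR [ 0.729 -0.035  0.012]
cadBL [0.408 0.071 0.012]
cadBR [ 0.426 -0.06   0.012]
drawerBR [0.69  0.183 0.   ]
drawerBL [0.685 0.341 0.   ]
box [0.779 0.094 0.   ]
box2 [0.776 0.046 0.   ]
gaze [0.657 0.402 0.   ]
```

View pics/crop0.png

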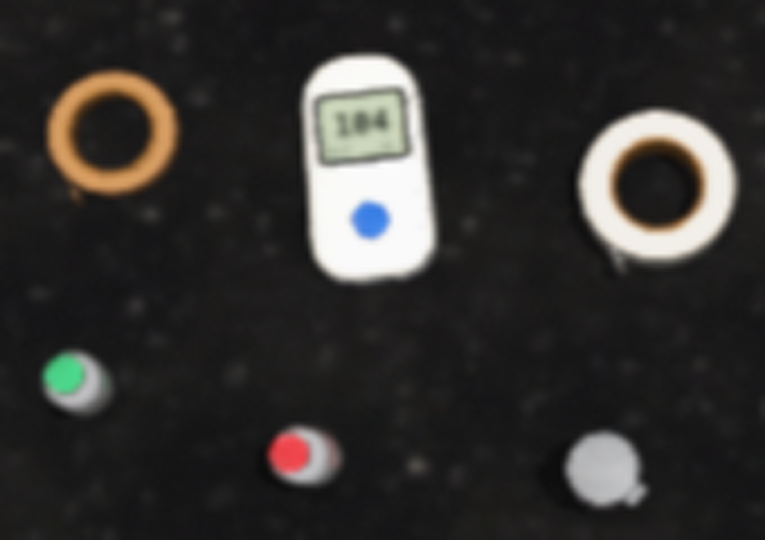

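The crop shows the meter display-up with its long axis near vertical, the pot's tab at lower right (637,492), and the wide tape's loose end at lower left (617,262). That gives grasp yaws of 102° for the meter, 69° for the tape and -28° for the pot.

```bash
cat > go.py <<'E'
import sys
from h import *
from scipy.spatial.transform import Rotation as Ro
x,y,z,th=map(float,sys.argv[1:5]); t=np.radians(th)
s=readout.state(); R=np.array(s['tool_rot']); p=np.array(s['eef_pos'])
Rt=np.array([[-np.sin(t),np.cos(t),0],[np.cos(t),np.sin(t),0],[0,0,-1]])
# columns: x=(sin? ) built explicitly
Y=np.array([np.cos(t),np.sin(t),0]); Z=np.array([0,0,-1.]); Rt=np.c_[np.cross(Y,Z),Y,Z]
print('t',s['time'],'shift cm',(100*R.T@(np.array([x,y,z])-p)).round(2),'turn',Ro.from_matrix(R.T@Rt).as_rotvec(degrees=True).round(1),'w',round(s['width'],3),'F',np.round(s['force'],1),'q',np.round(s['q'],0))
E
python3 go.py .540 .311 .13 102.5
```

```text
t 1.3 shift cm [-44.55 -16.43  11.06] turn [ -0.   -0.  -26.9] w 1.0 F [-0.2 -0.1  0.2] q [71.  7. 85.  0. 87. -5.]
```

```bash
python3 -m crank '[[-5,-2,0,0,0,-5,-1],[-10,-4,0,0,0,-11,-1],[-15,-6,0,0,0,-16,-1],[-20,-8,0,0,0,-21,-1],[-25,-10,0,0,0,-27,-1]]'; python3 go.py .540 .311 .13 102.5
```

```text
time: 1.92
eef_pos: [0.3679, 0.4208, 0.2408]
tool_rot: [[-0.975, -0.221, 0.0], [-0.221, 0.975, 0.0], [-0.0, 0.0, -1.0]]
force: [-0.1, 0.1, 0.3]
width: 1.001
gripper_force: 0.0
t 1.925 shift cm [-14.35 -14.52  11.09] turn [0.  0.  0.3] w 1.001 F [-0.1  0.1  0.3] q [ 44.   1.  92.   0.  87. -59.]
```

```bash
python3 -m crank '[[-3.6,-3.6,2.8,0,0,0,-1],[-7.2,-7.3,5.5,0,0,0,-1],[-10.8,-10.9,8.3,0,0,0,-1],[-14.3,-14.5,11.1,0,0,0,-1],[-14.3,-14.5,11.1,0,0,0,-1]]'; python3 go.py .540 .311 .030 102.5;  python3 -m crank '[[0,0,4,0,0,0,-1],[0,0,7,0,0,0,-1],[0,0,9,0,0,0,-1],[0,0,10,0,0,0,-1],[0,0,10,0,0,0,-1]]'; python3 go.py .540 .311 .030 102.5
```

```text
time: 2.55
eef_pos: [0.5385, 0.3081, 0.126]
tool_rot: [[-0.977, -0.214, -0.004], [-0.214, 0.977, -0.003], [0.005, -0.002, -1.0]]
force: [-1.0, 0.2, 0.4]
width: 0.997
gripper_force: 0.0
t 2.55 shift cm [-0.25  0.27  9.6 ] turn [-0.1 -0.3 -0.2] w 0.997 F [-1.   0.2  0.4] q [ 25.  15.  89.  -0.  76. -77.]
time: 3.18
eef_pos: [0.5376, 0.3118, 0.0297]
tool_rot: [[-0.976, -0.218, -0.0], [-0.218, 0.976, -0.0], [0.0, -0.0, -1.0]]
force: [-0.3, 0.3, -0.1]
width: 1.002
gripper_force: 0.0
t 3.175 shift cm [-0.21 -0.13 -0.03] turn [-0.  -0.   0.1] w 1.002 F [-0.3  0.3 -0.1] q [ 25.  22.  92.   0.  67. -77.]
```

```bash
python3 -m crank '[[0,0,0,0,0,0,0.5],[0,0,0,0,0,0,0.5],[0,0,0,0,0,0,0.5],[0,0,0,0,0,0,0.5],[0,0,0,0,0,0,0.5]]'; python3 -m crank '[[0,0,-1,0,0,0,0.5],[0,0,-3,0,0,0,0.5],[0,0,-5,0,0,0,0.5],[0,0,-7,0,0,0,0.5],[0,0,-7,0,0,0,0.5]]'; python3 go.py .570 .017 .1 5
```

```text
time: 3.8
eef_pos: [0.5378, 0.3116, 0.0297]
tool_rot: [[-0.976, -0.218, 0.0], [-0.218, 0.976, 0.0], [-0.0, 0.0, -1.0]]
force: [-0.4, 2.1, 0.7]
width: 0.513
gripper_force: 22.6
time: 4.42
eef_pos: [0.5396, 0.3125, 0.1031]
tool_rot: [[-0.976, -0.218, 0.005], [-0.218, 0.976, 0.002], [-0.005, 0.001, -1.0]]
force: [0.3, -0.8, -0.7]
width: 0.507
gripper_force: 29.6
t 4.425 shift cm [  3.47 -29.5    0.26] turn [ 0.3  0.2 97.6] w 0.507 F [ 0.3 -0.8 -0.7] q [ 25.  17.  90.  -0.  74. -77.]
```

```bash
python3 - <<'E'
from h import *
f=imaging.grab_frame('scene'); s=readout.state(); u=px(f,s['eef_pos']).astype(int); print(u)
im=f['pixels'][max(u[1]-70,0):u[1]+70,u[0]-90:u[0]+90,::-1]; cv2.imwrite('pics/g1.png',cv2.resize(im,None,fx=4,fy=4,interpolation=cv2.INTER_CUBIC))
E
python3 go.py .570 .017 .1 5
```

```text
[279 149]
t 4.475 shift cm [  3.37 -29.47   0.1 ] turn [ 0.2  0.1 97.6] w 0.507 F [-0.1  0.1 -0.4] q [ 25.  17.  90.   0.  73. -77.]
```

View pics/g1.png

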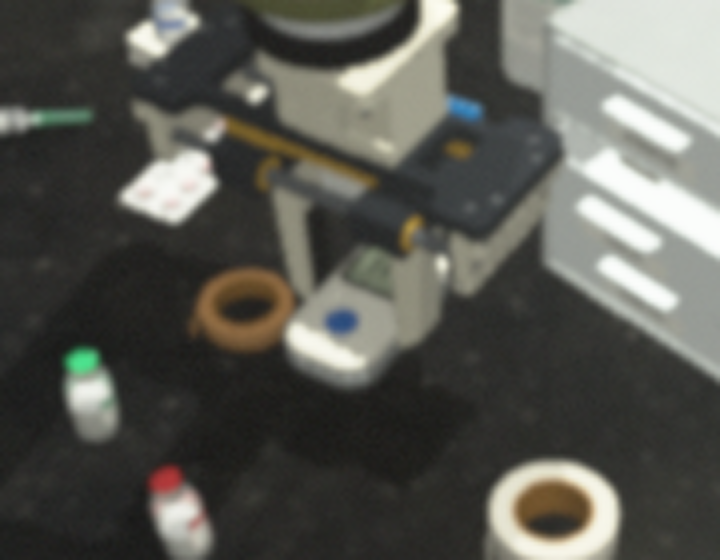

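The picture shows the meter held level, with its key at (340,320). Now I carry it to the long pocket.

```bash
python3 -m crank '[[0.4,-3,0,0,0,9,0.5],[0.8,-6,0,0,0,19,0.5],[1.2,-9,0,0,0,29,0.5],[1.6,-12,0,0,0,39,0.5],[2,-15,0,0,0,49,0.5]]'; python3 go.py .570 .017 .1 5
```

```text
time: 5.1
eef_pos: [0.5501, 0.1597, 0.0984]
tool_rot: [[-0.801, 0.598, -0.002], [0.598, 0.801, -0.0], [0.001, -0.001, -1.0]]
force: [-0.9, -0.6, -0.1]
width: 0.507
gripper_force: 29.6
t 5.1 shift cm [-10.13 -10.24  -0.16] turn [-0.1 -0.  48.2] w 0.507 F [-0.9 -0.6 -0.1] q [ 11.  10.  98.  -0.  72. -42.]
```

```bash
python3 -m crank '[[-2,-2,0,0,0,10,0.5],[-4,-4,0,0,0,20,0.5],[-6,-6,0,0,0,30,0.5],[-8,-8,0,0,0,40,0.5],[-10.1,-10.2,0,0,0,48.2,0.5]]'; python3 -m crank '[[0,0,1,0,0,0,0.5],[0,0,2,0,0,0,0.5],[0,0,3,0,0,0,0.5],[0,0,4,0,0,0,0.5],[0,0,4,0,0,0,0.5]]'; python3 go.py .570 .017 .036 5;python3 - <<'E'
from h import *
f=imaging.grab_frame('scene'); u=px(f,[.57,.017,.02]).astype(int); print(u)
im=f['pixels'][u[1]-70:u[1]+70,u[0]-90:u[0]+90,::-1]; cv2.imwrite('pics/g2.png',cv2.resize(im,None,fx=4,fy=4,interpolation=cv2.INTER_CUBIC))
E
```

```text
time: 5.72
eef_pos: [0.5709, 0.0179, 0.0984]
tool_rot: [[-0.089, 0.996, -0.002], [0.996, 0.089, 0.0], [0.0, -0.002, -1.0]]
force: [0.8, -0.4, -0.9]
width: 0.508
gripper_force: 29.6
time: 6.35
eef_pos: [0.5706, 0.0194, 0.0582]
tool_rot: [[-0.095, 0.996, -0.002], [0.996, 0.095, 0.0], [0.0, -0.002, -1.0]]
force: [0.1, -0.9, -0.2]
width: 0.507
gripper_force: 29.6
t 6.35 shift cm [-0.23 -0.08  2.22] turn [-0.1 -0.   0.4] w 0.507 F [ 0.1 -0.9 -0.2] q [ -3.  12. 100.   0.  68.  -9.]
[405 252]
```

View pics/g2.png

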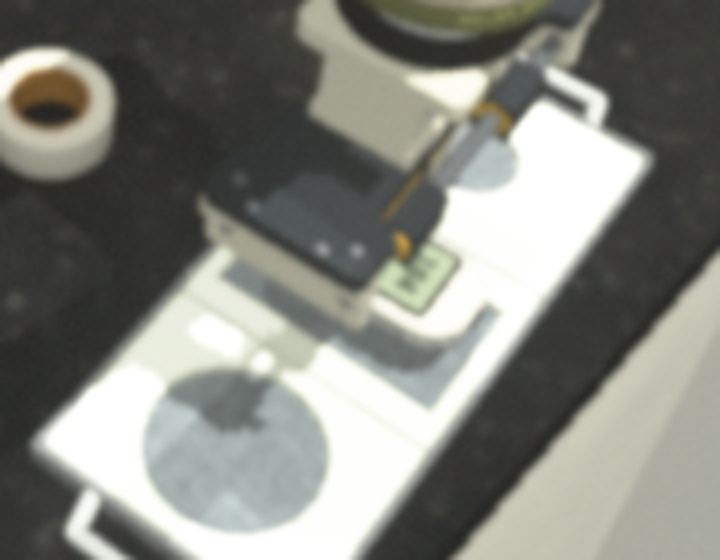

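The meter hangs over its pocket, display end towards -y at (425,280). It is aligned, so I lower it and release.

```bash
python3 -m crank '[[-0.1,0,0.6,0,0,0,0.5],[-0.1,0,1.2,0,0,0,0.5],[-0.1,0,1.8,0,0,0,0.5],[-0.1,0,2.1,0,0,0,0.5],[-0.1,0,2.1,0,0,0,0.5]]'; python3 -m crank '[[0,0,0,0,0,0,-0.5],[0,0,0,0,0,0,-0.5],[0,0,0,0,0,0,-0.5],[0,0,0,0,0,0,-0.5],[0,0,0,0,0,0,-0.5]]';python3 -m crank '[[0,0,-1,0,0,0,-0.5],[0,0,-3,0,0,0,-0.5],[0,0,-5,0,0,0,-0.5],[0,0,-8,0,0,0,-0.5],[0,0,-10,0,0,0,-0.5]]'; python3 go.py .546 .191 .12 69
```

```text
time: 7.02
eef_pos: [0.5715, 0.0177, 0.0383]
tool_rot: [[-0.094, 0.996, -0.001], [0.996, 0.094, 0.0], [0.0, -0.001, -1.0]]
force: [-0.2, -0.2, -1.3]
width: 0.511
gripper_force: 29.6
time: 7.65
eef_pos: [0.5718, 0.0178, 0.0387]
tool_rot: [[-0.094, 0.996, 0.0], [0.996, 0.094, -0.0], [-0.0, 0.0, -1.0]]
force: [0.2, -0.4, 0.1]
width: 0.749
gripper_force: 0.0
time: 8.28
eef_pos: [0.5729, 0.0177, 0.142]
tool_rot: [[-0.094, 0.996, 0.004], [0.996, 0.094, -0.0], [-0.001, 0.003, -1.0]]
force: [-0.1, 0.1, 0.5]
width: 0.75
gripper_force: 0.0
t 8.275 shift cm [17.51 -1.06  2.18] turn [  0.2   0.1 -63.6] w 0.75 F [-0.1  0.1  0.5] q [-3.  7. 96.  0. 77. -9.]
```

```bash
python3 -m crank '[[3,0,0,0,0,-10,-1],[6,0,0,0,0,-20,-1],[9,0,0,0,0,-30,-1],[12,0,0,0,0,-40,-1],[15,0,0,0,0,-50,-1]]';  python3 - <<'E'
from h import *
f=imaging.grab_frame('top'); 
for t,z in [('meter',.022),('insert_long',.011),('tape_wide',.0125)]:
    for r in imaging.silhouettes(t,'top')[:1]:
        ys,xs=np.nonzero(r['pixels']); q=cv2.minAreaRect(np.array([1000*w(f,p,z)[:2] for p in zip(xs,ys)],np.float32)); print(t,r['p'],q)
cv2.imwrite('pics/t2.png',cv2.resize(f['pixels'][110:310,300:500,::-1],None,fx=3,fy=3,interpolation=cv2.INTER_CUBIC))
E
python3 go.py .546 .191 .1 69
```

```text
time: 8.9
eef_pos: [0.5577, 0.1681, 0.1396]
tool_rot: [[-0.826, 0.564, 0.001], [0.564, 0.826, 0.0], [-0.001, 0.001, -1.0]]
force: [-0.1, -0.0, 0.7]
width: 1.0
gripper_force: 0.0
meter 0.76 ((567.0881958007812, 35.95968246459961), (49.35525894165039, 44.62025451660156), 7.036498546600342)
insert_long 0.76 ((568.1764526367188, 43.07317352294922), (100.52751922607422, 74.56566619873047), 5.227851867675781)
tape_wide 0.46 ((550.502197265625, 169.71810913085938), (49.789371490478516, 18.829574584960938), 6.525733470916748)
t 9.1 shift cm [2.32 1.27 3.93] turn [  0.    0.  -13.7] w 1.0 F [-0.7 -0.1 -0.9] q [ 12.   9.  95.  -0.  77. -44.]
```

View pics/t2.png

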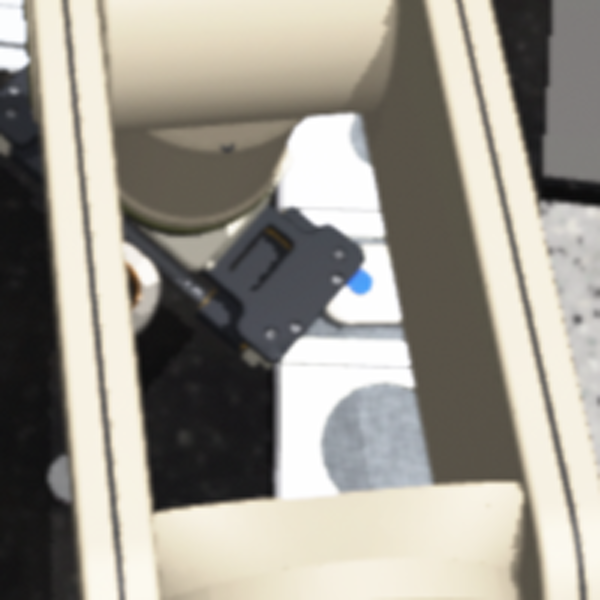

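The arm hides most of the view. The meter's key at (360,282) and lower edge show it inside the pocket. Next is the tape.

```bash
python3 -m crank '[[1,0.6,1,0,0,-7,-1],[2.3,1.3,2,0,0,-13.7,-1],[2.3,1.3,3,0,0,-13.7,-1],[2.3,1.3,3.9,0,0,-13.7,-1],[2.3,1.3,3.9,0,0,-13.7,-1]]'; python3 go.py .546 .191 .031 69
```

```text
time: 9.72
eef_pos: [0.5458, 0.1899, 0.0987]
tool_rot: [[-0.933, 0.36, -0.002], [0.36, 0.933, -0.001], [0.001, -0.001, -1.0]]
force: [1.1, -0.2, 0.8]
width: 0.998
gripper_force: 0.0
t 9.725 shift cm [0.01 0.11 6.77] turn [-0.1 -0.1 -0.1] w 0.998 F [ 1.1 -0.2  0.8] q [ 14.  11.  97.  -0.  72. -55.]
```

```bash
python3 -m crank '[[0,0.1,2,0,0,0,-1],[0,0.1,4,0,0,0,-1],[0,0.1,6,0,0,0,-1],[0,0.1,6.8,0,0,0,-1],[0,0.1,6.8,0,0,0,-1]]'; python3 -m crank '[[0,0,0,0,0,0,0.5],[0,0,0,0,0,0,0.5],[0,0,0,0,0,0,0.5],[0,0,0,0,0,0,0.5],[0,0,0,0,0,0,0.5]]';python3 -m crank '[[0,0,-1,0,0,0,0.5],[0,0,-3,0,0,0,0.5],[0,0,-5,0,0,0,0.5],[0,0,-7,0,0,0,0.5],[0,0,-7,0,0,0,0.5]]'; python3 go.py .4705 .009 .1 69
```

```text
time: 10.35
eef_pos: [0.5458, 0.1916, 0.0305]
tool_rot: [[-0.934, 0.357, -0.002], [0.357, 0.934, -0.0], [0.002, -0.001, -1.0]]
force: [0.2, 0.5, 0.6]
width: 1.001
gripper_force: 0.0
time: 10.98
eef_pos: [0.5468, 0.1919, 0.0321]
tool_rot: [[-0.934, 0.357, 0.001], [0.357, 0.934, 0.0], [-0.001, 0.0, -1.0]]
force: [-0.6, -0.2, 3.8]
width: 0.662
gripper_force: 30.0
time: 11.6
eef_pos: [0.5484, 0.1923, 0.1048]
tool_rot: [[-0.934, 0.357, 0.005], [0.357, 0.934, 0.001], [-0.004, 0.003, -1.0]]
force: [-0.3, -0.6, -0.7]
width: 0.66
gripper_force: 30.0
t 11.6 shift cm [  0.73 -19.9    0.42] turn [0.2 0.2 0.1] w 0.66 F [-0.3 -0.6 -0.7] q [ 14.  10.  97.  -0.  73. -55.]
```

```bash
python3 -m crank '[[0.1,-4,0,0,0,0,0.5],[0.3,-9,0,0,0,0,0.5],[0.5,-14,0,0,0,0,0.5],[0.7,-18,0,0,0,0,0.5],[0.7,-19.9,0,0,0,0,0.5]]'; python3 -m crank '[[0,0,1,0,0,0,0.5],[0,0,2,0,0,0,0.5],[0,0,3,0,0,0,0.5],[0,0,4,0,0,0,0.5],[0,0,4,0,0,0,0.5]]';  python3 - <<'E'
from h import *
f=imaging.grab_frame('scene'); 
for t,z in [('tape_wide',.03),('insert_long',.011),('meter',.022)]:
    for r in imaging.silhouettes(t,'scene')[:1]:
        ys,xs=np.nonzero(r['pixels']); q=cv2.minAreaRect(np.array([1000*w(f,p,z)[:2] for p in zip(xs,ys)],np.float32)); print(t,r['p'],q)
cv2.imwrite('pics/t3.png',cv2.resize(f['pixels'][180:350,290:490,::-1],None,fx=3.5,fy=3.5,interpolation=cv2.INTER_CUBIC))
E
python3 go.py .4705 .009 .037 69
```

```text
time: 12.22
eef_pos: [0.4675, 0.0068, 0.1009]
tool_rot: [[-0.933, 0.359, -0.001], [0.359, 0.933, -0.0], [0.001, -0.001, -1.0]]
force: [0.8, 1.0, -0.6]
width: 0.662
gripper_force: 30.0
time: 12.85
eef_pos: [0.4679, 0.0089, 0.0603]
tool_rot: [[-0.934, 0.357, -0.002], [0.357, 0.934, 0.0], [0.002, -0.001, -1.0]]
force: [-0.4, 0.3, -0.3]
width: 0.665
gripper_force: 30.0
tape_wide 0.64 ((465.5735778808594, 21.09469223022461), (73.81483459472656, 37.45049285888672), 42.72918701171875)
insert_long 0.55 ((595.8920288085938, -14.205818176269531), (59.33085632324219, 60.23522186279297), 4.710383892059326)
meter 0.65 ((580.6902465820312, -11.875923156738281), (60.30789566040039, 36.53703689575195), 71.02392578125)
t 13.05 shift cm [-0.09  0.09  2.51] turn [0.  0.  0.1] w 0.663 F [-0.4  0.6 -0.2] q [ -5.  -3. 116.  -0.  67. -74.]
```

View pics/t3.png

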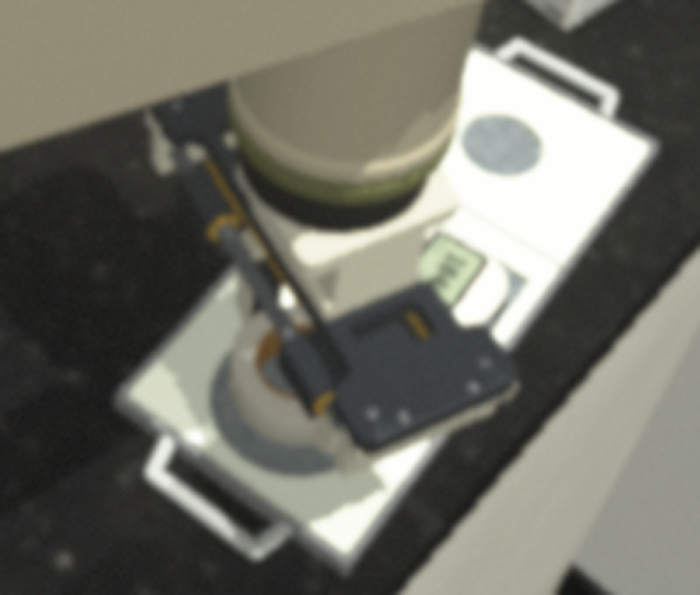

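The tape hangs over the large pocket around (290,400), so I lower it with a 1 mm correction.

```bash
python3 -m crank '[[-0.2,0.1,0.6,0,0,0,0.5],[-0.2,0.1,1.2,0,0,0,0.5],[-0.2,0.1,1.8,0,0,0,0.5],[-0.2,0.1,2.2,0,0,0,0.5],[-0.2,0.1,2.3,0,0,0,0.5]]'; python3 -m crank '[[0,0,0,0,0,0,-0.9],[0,0,0,0,0,0,-0.9],[0,0,0,0,0,0,-0.9],[0,0,0,0,0,0,-0.9],[0,0,0,0,0,0,-0.9]]';python3 -m crank '[[0,0,-1,0,0,0,-0.9],[0,0,-3,0,0,0,-0.9],[0,0,-5,0,0,0,-0.9],[0,0,-8,0,0,0,-0.9],[0,0,-10,0,0,0,-0.9]]'; python3 go.py .426 .1985 .14 -28
```

```text
time: 13.68
eef_pos: [0.4707, 0.0087, 0.0381]
tool_rot: [[-0.934, 0.357, -0.001], [0.357, 0.934, 0.0], [0.001, -0.0, -1.0]]
force: [-0.5, 1.0, 0.3]
width: 0.662
gripper_force: 30.0
time: 14.3
eef_pos: [0.4711, 0.0087, 0.0387]
tool_rot: [[-0.934, 0.357, 0.0], [0.357, 0.934, -0.0], [-0.0, -0.0, -1.0]]
force: [0.5, -0.0, -0.3]
width: 0.949
gripper_force: 0.0
time: 14.92
eef_pos: [0.4718, 0.0086, 0.1409]
tool_rot: [[-0.934, 0.357, 0.002], [0.357, 0.934, -0.0], [-0.002, 0.001, -1.0]]
force: [-0.3, -0.1, 0.0]
width: 0.949
gripper_force: 0.0
t 14.925 shift cm [11.06 16.1   0.08] turn [ 0.1  0.1 97.1] w 0.949 F [-0.3 -0.1  0. ] q [ -5.  -9. 112.   0.  77. -74.]
```

```bash
python3 -m crank '[[2.5,3.5,0,0,0,10,-0.5],[5,7,0,0,0,20,-0.5],[7.5,11,0,0,0,30,-0.5],[10,14.5,0,0,0,40,-0.5],[11,16,0,0,0,49,-0.5]]'; python3 go.py .426 .1985 .12 -28
```

```text
time: 15.55
eef_pos: [0.4249, 0.1995, 0.1395]
tool_rot: [[-0.34, 0.94, 0.001], [0.94, 0.34, 0.001], [0.0, 0.001, -1.0]]
force: [0.0, -1.2, -0.2]
width: 0.747
gripper_force: 0.0
t 15.55 shift cm [-0.13  0.07  1.95] turn [ 0.  -0.  47.9] w 0.747 F [ 0.  -1.2 -0.2] q [ 19.  -9. 112.   0.  77.  -1.]
```

```bash
python3 -m crank '[[-0.1,0.1,0.5,0,0,10,-0.5],[-0.1,0.1,1,0,0,20,-0.5],[-0.1,0.1,2,0,0,30,-0.5],[-0.1,0.1,2,0,0,40,-0.5],[-0.1,0.1,2,0,0,47.9,-0.5]]'; python3 - <<'E'
from h import *
for c in ['top','scene']:
  f=imaging.grab_frame(c)
  for t,z in [('strip_pot',.025),('tape_wide',.0185),('meter',.018)]:
    for r in imaging.silhouettes(t,c)[:1]:
        ys,xs=np.nonzero(r['pixels']); print(c,t,r['p'],len(xs),w(f,(xs.mean(),ys.mean()),z).round(4))
  cv2.imwrite(f'pics/{c}4.png',f['pixels'][:,:,::-1])
E
python3 go.py .426 .1985 .037 -28
```

```text
time: 16.18
eef_pos: [0.4268, 0.1968, 0.1192]
tool_rot: [[0.471, 0.882, 0.0], [0.882, -0.471, 0.0], [0.0, 0.0, -1.0]]
force: [-0.5, -0.8, -0.3]
width: 0.749
gripper_force: 0.0
top tape_wide 0.66 611 [0.4714 0.0047 0.0185]
top meter 0.67 1273 [0.5708 0.0153 0.018 ]
scene tape_wide 0.73 315 [0.4302 0.2049 0.0185]
scene meter 0.61 1313 [0.5707 0.0111 0.018 ]
t 16.575 shift cm [ 0.11 -0.15  8.18] turn [ 0.  -0.   0.3] w 0.75 F [ 0.6  0.2 -0. ] q [ 19.  -8. 113.   0.  74.  46.]
```

View pics/scene4.png

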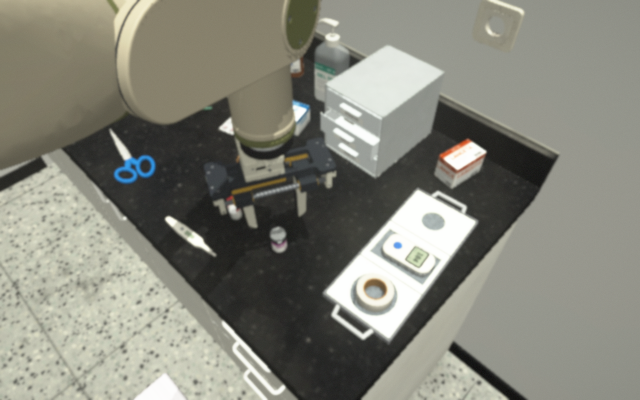

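The scene shows the meter seated at (410,253) and the wide tape in its pocket at (374,292). The pot stands at (278,240) below the gripper.

```bash
python3 -m crank '[[0.1,-0.1,2,0,0,0,-0.5],[0.1,-0.1,4,0,0,0,-0.5],[0.1,-0.1,6,0,0,0,-0.5],[0.1,-0.1,8,0,0,0,-0.5],[0.1,-0.1,8.2,0,0,0,-0.5]]'; python3 -m crank '[[0,0,0,0,0,0,0.9],[0,0,0,0,0,0,0.9],[0,0,0,0,0,0,0.9],[0,0,0,0,0,0,0.9],[0,0,0,0,0,0,0.9]]';python3 -m crank '[[0,0,-1,0,0,0,0.9],[0,0,-3,0,0,0,0.9],[0,0,-5,0,0,0,0.9],[0,0,-7,0,0,0,0.9],[0,0,-7,0,0,0,0.9]]'; python3 go.py .671 .0255 .11 -63
```

```text
time: 17.2
eef_pos: [0.425, 0.1977, 0.0352]
tool_rot: [[0.466, 0.885, -0.003], [0.885, -0.466, -0.001], [-0.002, -0.002, -1.0]]
force: [-0.6, 0.3, -0.1]
width: 0.748
gripper_force: 0.0
time: 17.82
eef_pos: [0.4265, 0.1982, 0.0368]
tool_rot: [[0.467, 0.884, 0.0], [0.884, -0.467, 0.0], [0.0, 0.0, -1.0]]
force: [0.7, -0.5, 0.4]
width: 0.284
gripper_force: 30.0
time: 18.45
eef_pos: [0.4279, 0.1987, 0.1089]
tool_rot: [[0.467, 0.884, 0.004], [0.884, -0.467, 0.001], [0.003, 0.003, -1.0]]
force: [0.4, 0.4, 0.3]
width: 0.28
gripper_force: 30.0
t 18.45 shift cm [-3.97 29.58 -0.03] turn [ 0.1 -0.2 35.2] w 0.28 F [0.4 0.4 0.3] q [ 19.  -7. 114.   0.  73.  47.]
```

```bash
python3 -m crank '[[-0.8,5,0,0,0,7,0.9],[-1.6,10,0,0,0,14,0.9],[-2.4,16,0,0,0,21,0.9],[-3.2,22,0,0,0,28,0.9],[-4,27,0,0,0,35,0.9]]'; python3 go.py .671 .0255 .07 -63
```

```text
time: 19.08
eef_pos: [0.6476, 0.0351, 0.1054]
tool_rot: [[0.892, 0.453, -0.001], [0.453, -0.892, -0.0], [-0.001, -0.0, -1.0]]
force: [-0.3, 0.5, 0.3]
width: 0.281
gripper_force: 30.0
t 19.075 shift cm [1.66 1.92 3.53] turn [-0.   0.1 -0.1] w 0.281 F [-0.3  0.5  0.3] q [-1. 20. 85. -0. 75. 62.]
```

```bash
python3 -m crank '[[0.8,1,0,0,0,0,0.9],[1.7,1.9,0.9,0,0,0,0.9],[1.7,1.9,1.8,0,0,0,0.9],[1.7,1.9,2.8,0,0,0,0.9],[1.7,1.9,2.8,0,0,0,0.9]]'; python3 -m crank '[[0,0,0,0,0,0,0.9],[0,0,0,0,0,0,0.9],[0,0,0,0,0,0,0.9],[0,0,0,0,0,0,0.9],[0,0,0,0,0,0,0.9]]'; python3 - <<'E'
from h import *
f=imaging.grab_frame('scene'); u=px(f,[.67,.0255,.03]).astype(int)
im=f['pixels'][u[1]-50:u[1]+50,u[0]-60:u[0]+60,::-1]; cv2.imwrite('pics/g5.png',cv2.resize(im,None,fx=5,fy=5,interpolation=cv2.INTER_CUBIC))
E
python3 go.py .671 .0255 .043 -63
```

```text
time: 19.7
eef_pos: [0.6686, 0.0283, 0.0769]
tool_rot: [[0.889, 0.458, -0.003], [0.458, -0.889, 0.0], [-0.003, -0.002, -1.0]]
force: [-0.4, 0.4, -0.1]
width: 0.284
gripper_force: 30.0
time: 20.32
eef_pos: [0.6703, 0.0276, 0.0787]
tool_rot: [[0.89, 0.457, 0.0], [0.457, -0.89, 0.0], [0.0, 0.0, -1.0]]
force: [-0.0, -0.4, -0.8]
width: 0.282
gripper_force: 30.0
t 20.375 shift cm [-0.03  0.21  3.57] turn [ 0.  -0.   0.2] w 0.285 F [-0.2 -0.1 -0.4] q [-2. 25. 82. -0. 73. 61.]
```

View pics/g5.png

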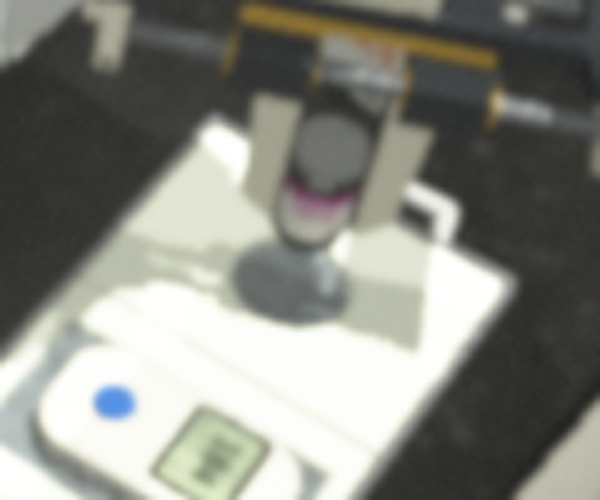

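The pot is upright over the small pocket at (310,210), with the pocket at (290,285). I lower it now.

```bash
python3 -m crank '[[0,0.2,0.8,0,0,0,0.9],[0,0.2,1.6,0,0,0,0.9],[0,0.2,2.4,0,0,0,0.9],[0,0.2,3.2,0,0,0,0.9],[0,0.2,3.2,0,0,0,0.9]]'; python3 go.py .671 .0255 .0425 -63; python3 -m crank '[[0,0,0.1,0,0,0,0.9],[0,0,0.2,0,0,0,0.9],[0,0,0.3,0,0,0,0.9],[0,0,0.3,0,0,0,0.9],[0,0,0.3,0,0,0,0.9]]'; python3 -m crank '[[0,0,0,0,0,0,-0.3],[0,0,0,0,0,0,-0.3],[0,0,0,0,0,0,-0.3],[0,0,0,0,0,0,-0.3],[0,0,0,0,0,0,-0.3]]'
```

```text
time: 21.0
eef_pos: [0.6703, 0.0259, 0.0453]
tool_rot: [[0.89, 0.457, -0.002], [0.457, -0.89, 0.0], [-0.002, -0.001, -1.0]]
force: [-0.1, 0.0, -1.0]
width: 0.286
gripper_force: 30.0
t 21.0 shift cm [0.05 0.06 0.28] turn [-0.1  0.1  0.2] w 0.286 F [-0.1  0.  -1. ] q [-2. 27. 82. -0. 70. 61.]
time: 21.62
eef_pos: [0.6712, 0.0258, 0.0437]
tool_rot: [[0.89, 0.457, 0.0], [0.457, -0.89, -0.0], [0.0, 0.0, -1.0]]
force: [1.5, -0.5, 0.2]
width: 0.282
gripper_force: 30.0
time: 22.25
eef_pos: [0.6712, 0.0258, 0.0436]
tool_rot: [[0.89, 0.457, -0.0], [0.457, -0.89, 0.0], [-0.0, -0.0, -1.0]]
force: [-0.5, -0.4, -1.1]
width: 0.65
gripper_force: 0.0
```

```bash
python3 -m crank '[[0,0,-1,0,0,0,-0.3],[0,0,-3,0,0,0,-0.3],[0,0,-6,0,0,0,-0.3],[0,0,-9,0,0,0,-0.3],[0,0,-12,0,0,0,-0.3]]';  python3 go.py .40 .15 .25 -20
```

```text
time: 22.88
eef_pos: [0.6717, 0.0258, 0.1668]
tool_rot: [[0.89, 0.457, 0.002], [0.457, -0.89, -0.0], [0.002, 0.001, -1.0]]
force: [-0.7, 0.5, 1.3]
width: 0.65
gripper_force: 0.0
t 22.875 shift cm [-18.48 -23.45  -8.38] turn [  0.1  -0.1 -42.8] w 0.65 F [-0.7  0.5  1.3] q [-2. 21. 78. -0. 82. 61.]
```

Now I back the arm away to get a clear view.

```bash
python3 -m crank '[[-3,-4,-2,0,0,-8,-0.3],[-6,-8,-4,0,0,-16,-0.3],[-10,-13,-6,0,0,-24,-0.3],[-14,-18,-8,0,0,-32,-0.3],[-18,-23,-8,0,0,-42,-0.3]]'; python3 - <<'E'
from h import *
Z=dict(strip_pot=.031,tape_wide=.0185,meter=.016,insert_long=.011,tape_thin=.006,vial_a=.025)
for c in ['top','scene']:
  f=imaging.grab_frame(c)
  for t,z in Z.items():
    for r in imaging.silhouettes(t,c)[:2]:
        ys,xs=np.nonzero(r['pixels']); print(c,t,round(r['p'],2),len(xs),w(f,(xs.mean(),ys.mean()),z).round(3))
  u=px(f,[.57,.017,.03]).astype(int)
  a=f['pixels'][u[1]-100:u[1]+100,u[0]-90:u[0]+90,::-1]; cv2.imwrite(f'pics/{c}6.png',cv2.resize(a,None,fx=3,fy=3,interpolation=cv2.INTER_CUBIC))
a=[cv2.resize(cv2.imread(f'pics/{c}6.png'),(400,440)) for c in ['top','scene']]; cv2.imwrite('pics/both6.png',np.hstack(a))
E
```

```text
time: 23.5
eef_pos: [0.4149, 0.1448, 0.2469]
tool_rot: [[0.351, 0.936, 0.006], [0.936, -0.351, 0.001], [0.003, 0.005, -1.0]]
force: [-1.2, 1.8, 0.5]
width: 0.648
gripper_force: 0.0
top strip_pot 0.86 291 [0.672 0.026 0.031]
top tape_thin 0.8 364 [0.542 0.423 0.006]
top vial_a 0.65 151 [0.418 0.319 0.025]
top vial_a 0.55 164 [0.436 0.415 0.025]
scene strip_pot 0.71 363 [0.674 0.027 0.031]
scene tape_wide 0.61 1059 [0.471 0.008 0.018]
scene meter 0.88 1360 [0.572 0.012 0.016]
scene insert_long 0.95 2033 [0.564 0.016 0.011]
scene vial_a 0.69 241 [0.419 0.32  0.025]
scene vial_a 0.6 229 [0.437 0.416 0.025]
```

View pics/both6.png

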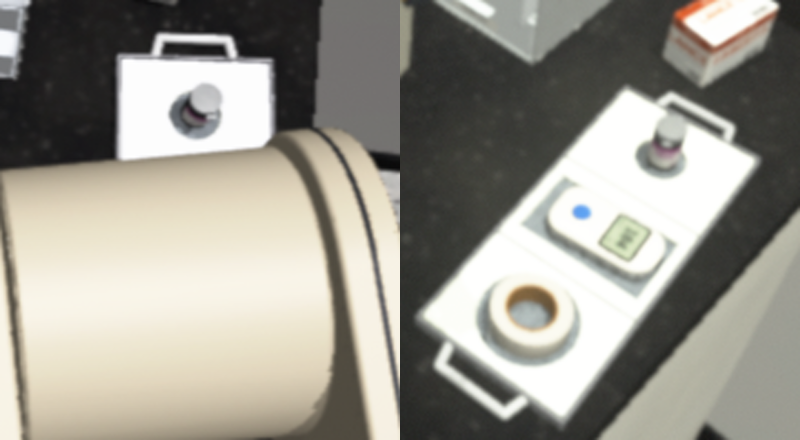

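The top view shows the pot upright in the small pocket at (200,108). The scene view shows the meter in the long pocket at (607,230) and the tape at (527,315). I'll take one closer look at the meter's -y end before signing off.

```bash
python3 - <<'E'
from h import *
f=imaging.grab_frame('scene'); u=px(f,[.57,.0,.02]).astype(int)
y0,x0=u[1]-40,u[0]-50
k=7; im=cv2.resize(f['pixels'][y0:y0+80,x0:x0+100,::-1],None,fx=k,fy=k,interpolation=cv2.INTER_CUBIC)
e=np.array([np.cos(np.radians(4.9)),np.sin(np.radians(4.9))]);n=np.array([-e[1],e[0]]);c=np.array([.570,.017])
def box(cx,a,b,z,col):
    P=[px(f,[*(cx+sx*a*e+sy*b*n),z]) for sx,sy in [(1,1),(1,-1),(-1,-1),(-1,1)]]
    cv2.polylines(im,[((np.array(P)-[x0,y0]+.5)*k).astype(int)],True,col,1)
box(c,.0335,.0565,.011,(0,0,255)); box(c+n*-.002,.0255,.0485,.024,(0,200,0))
cv2.imwrite('pics/m7.png',im)
E
```

```text
(no output)
```

View pics/m7.png

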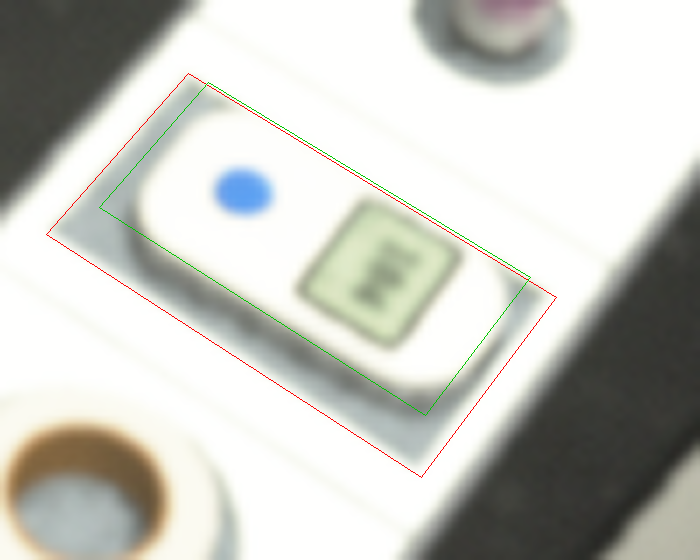

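The meter lies wholly inside the red pocket outline, with grey floor showing at both ends (110,240) and (520,300). I'm handing the job in.

```bash
python3 -c "
from bench import sign_off; print(sign_off())"
```

```text
the job is handed in; nothing more can be done
None
```

I packed the meter, strip pot and broad tape in their pockets and handed the job in about 24 s into the 80 s limit; the last pictures show all three seated and the vials and thin tape where they were, but no verdict came back.

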